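# Open the drying cage and hook its gate back

## Task

Open the gate of the drying cage: raise the yellow latch bar by its red thumb stem until it just meets the rubber hood over its keeper, keep it raised while you swing the gate towards the blue hold-back arm until the bar end just meets the rubber buffer, then lower the bar fully into the hold-back's notch and let go, so that the gate stays open by itself. Feel for the hood, the lips and the buffer gently (the bar must never press on them with more than 12 N), and leave the pots, the can, the jar and the mug where they are.

Things in the scene. Friction and masses are not known exactly. Their poses are not given: they have to be found in the camera images.
- cage: green drying cage with wire walls, open at the top, 215 x 250 mm, 150 mm tall, fixed to the table; origin at the centre of its underside on the table. Its +z is up; its front with the gate faces its -x. The gate is in the plane x = -100 mm, hinged at its +y end
- gate_hinge (a point): point on the gate's vertical hinge axis at the height of the latch bar's middle (140 mm above the table), at x = -100, y = +105 mm in the cage's axes; it is fixed to the cage
- gate (a joint): gate angle in rad: 0 shut (the gate lies along the cage's -y from the hinge), grows as the free end swings out to the cage's -x (clockwise seen from above), 1.75 at most. Green frame 12 mm thick, 15 to 185 mm from the hinge axis, top 146 mm above the table. A weak spring (1 to 2 N at the thumb stem) pulls it shut from any angle
- latch (a joint): angle of the latch bar on the gate in rad: 0 level, down on its rest; positive as its free end rises (0.4 at most). It falls by its own weight (about 160 g), which takes about 1 N at the thumb stem to lift. A gripper that tilts with the bar as it turns about its pivot feels only this and the hood; one kept level drags on the tilting stem with several N more
- pivot (a point): pivot of the bar on the gate, 50 mm from the hinge axis, 140 mm above the table, axis square to the gate, on the bar's mid-line. The yellow bar, 12 mm high and 8 mm thick, runs level along the front (opening side) of the gate, its mid-plane 16 mm before the gate's mid-plane, from 38 to 225 mm from the hinge axis, its end in the keeper
- gate_post (a point): top of the gate post, 112 mm above the table, 205 mm from the hinge axis. On it the KEEPER, height set by hand, not reported: a steel lip before the bar, its top 6 to 24 mm above the resting bar's underside, and a rubber hood above the bar, 19 mm over the lip's top (7 mm more than the bar's height). The bar swings out only when above the lip. The hood yields 1 mm per 6 N, up to 8 mm
- thumb (a point): grasp point on the bar's red upright thumb stem, a round rod 14 mm thick, 54 mm tall over the bar's top, with a 20 mm cap. The point is on the rod's axis, 30 mm above the bar's top and the gate's top, 36 mm above and 110 mm out from the pivot (160 mm from the hinge axis, 16 mm before the gate). It tilts with the bar
- hinge_foot (a point): hinge foot on the table. The blue HOLD-BACK arm runs from it under the gate to a post 205 mm from the axis, set to hold the gate at 0.95 to 1.45 rad, not reported. On the post in opening direction: a lip (top 8 mm above the resting bar's underside), a notch 16 mm wide, a rubber buffer (top 50 mm above that underside; yields 1 mm per 2.5 N, up to 8 mm), 3 mm past the bar held at that angle
- bowl: grey-green bowl, 88 mm wide, 50 mm tall, loose in the cage; origin at the centre of its underside; leave it
- cup: blue cup, 66 mm wide, 70 mm tall, loose in the cage; origin at the centre of its underside; leave it
- green_bowl: blue bowl, 140 mm wide, 60 mm tall, on the banding wheel; origin at the centre of its underside; leave it
- can: blue drinks can, 66 mm wide, 115 mm tall; origin at the centre of its underside; leave it
- slip_jar: brown jar with white lid, 72 mm wide, 100 mm tall; origin at the centre of its underside; leave it
- tool_mug: white mug, 80 mm wide, 95 mm tall; origin at the centre of its underside; leave it

How it is judged:
By the outcome, as a careful person would: the job done as asked, in the order asked, and still so for the second after the job is handed in, with the robot touching nothing.
It also fails if it takes over 61 s, if anything falls off the work surface, if the arm or the gripper's body presses on something with over 40 N, if the wrist force passes 120 N, or if a joint passes its speed limit or range.

## Robot

A 6-joint arm with a two-finger parallel gripper is mounted at the origin on the work surface. World frame = base frame: x ahead of the robot, y to its left, z up, the work surface at z = 0. Lengths are in m, angles in rad, forces in N, time in s.
With the tool pointing down it reaches from about 0.375 to 0.9 m from the base axis. Payload 3.1 kg.
Tool frame: the origin (TCP) lies between the finger pads; the fingertips stand robot.tip_extent ahead of it and the grasp point (between the pads) lies 3 mm ahead of it (robot.tip_extent is the distance from the TCP to the fingertips, in m); z points along the fingers, x is the direction in which the jaws open and shut, and the axes are right-handed (so a half turn about z gives the same grasp; the last joint's range is limited). The gripper opens to 87 mm and grips with 3 to 60 N. Pads are 19 mm wide; open, the fingers measure 117 mm over their backs; the gripper's body (75 mm by 190 mm) begins 51 mm behind the grasp point.
Start: joints at [0.943, 0.527, 1.433, -0, 1.181, -0.178], TCP at [0.272, 0.563, 0.245] pointing down, gripper open.
Joint ranges: [-3.08, 3.08], [-0.75, 2.2], [0.22, 2.44], [-1.43, 4.57], [0, 2.65], [-2.85, 2.85]. Speed limits (rad/s): [2.79, 2.79, 3.14, 3.14, 3.14, 3.14].

## Interface

Orientations are given as a unit quaternion [x, y, z, w].
In Python, from rig import robot, cams gives the robot as it stands.
- The arm moves only by the tool carry_out, never from a script. Its argument "steps" is a list of rows, each a list of 3 entries, a list of its own where there are three numbers: the shift along the world's x, y, z in cm, then the turn about the world's z in degrees, then the closure, from 0 (fully open) to 1 (shut). In form: [[[dx, dy, dz], spin, fingers], ...]. A call has 1 to 10 rows; each row shifts and turns the pose as measured when the row begins; what a row does not reach is not made up. A row lasts 1/10 s, in which the tool goes at most 50 mm and 8.59 degrees, less where a joint would pass 70% of its speed; a pose out of reach is approached as far as the arm can. A call with a gripper value outside its range is refused whole. The fingers move at their own pace and stop on an object; "squeeze" is the grip in N (left out, the last holds). Time passes only in rows, so rows that do not move let the fingers close. It gives the time, the measured TCP pose, the force and the opening at its end, in the units of the state.
- robot.get_obs(): the state, without advancing time (a new reading comes with each control period).
- cams.camera(name): name is "side" or "top" or "wrist"; returns a dict with "pixels" (400x640x3 uint8, red, green, blue), "fx", "fy", "cx", "cy" (pixels), "eye" and "rotation" of the camera in the world. Camera axes: x right, y up, looking along -z (the intrinsics and any distortion apply to the point x, -y, -z); pixel columns grow to the right and rows downward; lengths in m; the calibration is good to about 2 mm. A picture is of the moment at which its call begins. There is no depth.
- robot.hand_in(): hands the job in, once; it reports no verdict.
The state is a dict: "time": time; "q": joint angles; "joint_velocities": joint speeds; "joint_torque": joint torques, N m; "position": TCP position; "tool_rot": TCP orientation; "ft_force": force on the tool from outside, world axes, zero at the start; "moment": the same for the moment, N m; "grip_width": finger opening in m.
Only numpy, scipy, OpenCV 4.12 (cv2) and the standard library are available. Lean on these libraries where they do the work, as an engineer would, in place of code of your own. Each camera call takes 0.05 s, during which the arm holds its last target. There are 200 camera calls.

## Working session

There is one attempt and no reset: what is moved stays moved. The work goes in short steps, Python scripts to look and compute and a tool call to move; the robot and the scene stay as the last step left them, time stands still between calls to the robot, and variables do not carry over. Pictures are saved under pics/ and viewed, about 8 in all and at most 12, crops included, and the job is handed in when it is done.

Besides the shell and the picture viewer there is one more tool, called after "Call:" as a command line: name --argument value ..., lists and objects as JSON in quotes. carry_out: Moves the arm, as the interface text tells. Its arguments: {"type":"object","properties":{"steps":{"type":"array"},"squeeze":{"type":"number"}},"required":["steps"]}

```bash
mkdir -p pics; ls
python3 - <<'E'
from rig import robot,cams
import cv2,numpy as np
o=robot.get_obs()
print(o, robot.tip_extent)
ims=[]
for n in("side","top"):
    c=cams.camera(n); print(n,c["fx"],c["fy"],c["cx"],c["cy"],c["eye"],c["rotation"],[k for k in c])
    cv2.imwrite(f"pics/{n}0.png",c["pixels"][:,:,::-1])
E
```

```text
pics
{'time': 0.0, 'q': array([ 9.42537528e-01,  5.28463180e-01,  1.43388208e+00, -1.97826232e-05,
        1.18139670e+00, -1.78508055e-01]), 'joint_velocities': array([ 0.00066827,  0.00031865,  0.00147291,  0.00061194,  0.00071786,
       -0.00015627]), 'joint_torque': array([ 6.31365274e-04, -4.40040350e+01, -1.76591724e+01,  6.36188406e-02,
        5.81084308e-02, -1.50805608e-04]), 'position': array([0.27129158, 0.56229892, 0.24357985]), 'tool_rot': array([ 8.46974805e-01,  5.31631945e-01, -9.93775732e-04,  4.09107492e-04]), 'ft_force': array([ 0.09052514, -0.48970454,  0.1220221 ]), 'moment': array([ 0.05398947,  0.01011513, -0.01423301]), 'grip_width': 0.08721403680948626} 0.022
side 443.30773830349636 443.30773830349636 318.8473569717861 198.48951261268627 [ 0.10629707 -0.84673579  0.87565296] [ 0.42476887 -0.11503235 -0.25262266  0.86169644] ['pixels', 'fx', 'fy', 'cx', 'cy', 'eye', 'rotation']
top 418.5960218899585 418.5960218899585 320.1937344953754 201.04438082671646 [0.46560175 0.02531867 1.49833987] [ 0.03679442 -0.04015555 -0.70321886  0.70888429] ['pixels', 'fx', 'fy', 'cx', 'cy', 'eye', 'rotation']
```

View pics/side0.png

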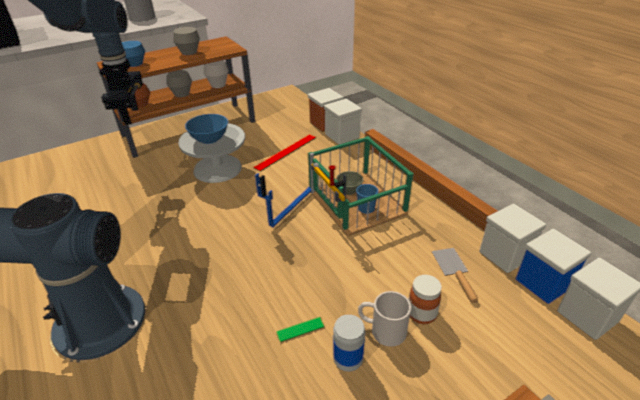

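View pics/top0.png

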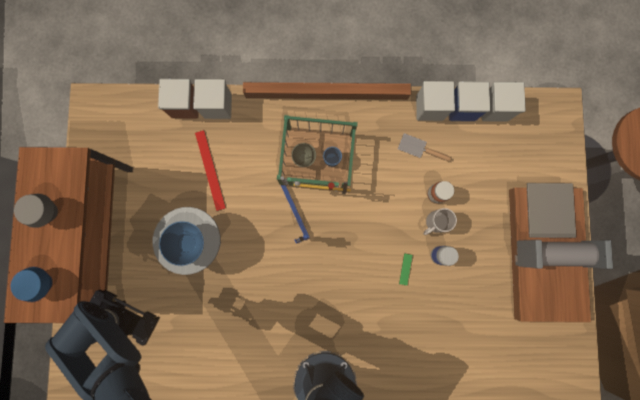

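The side view shows the cage at (360,185), the red stem near (332,170) and the hold-back post at (265,200). The top view shows the gate along row ~184 from hinge (281,182) to post (348,188), and the blue arm running to (303,240).

```bash
cat > h.py <<'E'
import numpy as np,cv2
from rig import robot,cams
from scipy.spatial.transform import Rotation as R
def ray(c,u,v):
    d=np.array([(u-c["cx"])/c["fx"],-(v-c["cy"])/c["fy"],-1.]);d=rot(c)@d
    return np.array(c["eye"]),d/np.linalg.norm(d)
def rot(c):
    r=np.array(c["rotation"]); return R.from_quat(r).as_matrix() if r.size==4 else r
def onz(c,u,v,z):
    e,d=ray(c,u,v); return e+d*(z-e[2])/d[2]
def proj(c,p):
    q=rot(c).T@(np.array(p)-c["eye"]); return np.array([c["cx"]+c["fx"]*q[0]/-q[2],c["cy"]-c["fy"]*q[1]/-q[2]])
def tri(c1,p1,c2,p2):
    e1,d1=ray(c1,*p1);e2,d2=ray(c2,*p2)
    t=np.linalg.lstsq(np.c_[d1,-d2],e2-e1,rcond=None)[0]
    a=e1+t[0]*d1;b=e2+t[1]*d2
    return (a+b)/2,np.linalg.norm(a-b)
def mask(im,col):
    h=cv2.cvtColor(im,cv2.COLOR_RGB2HSV);H,S,V=[h[...,i].astype(int) for i in range(3)]
    return {"red":((H<6)|(H>174))&(S>170)&(V>70),"yel":(H>20)&(H<34)&(S>170)&(V>110),"blue":(H>104)&(H<122)&(S>140)&(V>50),"green":(H>60)&(H<95)&(S>90)}[col].astype(np.uint8)
def blobs(im,col,amin=6,box=None):
    m=mask(im,col)
    if box: z=np.zeros_like(m);z[box[1]:box[3],box[0]:box[2]]=1;m*=z
    n,l,s,c=cv2.connectedComponentsWithStats(m)
    return [(s[i].tolist(),c[i].round(1).tolist()) for i in range(1,n) if s[i][4]>=amin],m
E
python3 - <<'E'
from h import *
S=cams.camera("side");T=cams.camera("top")
for n,c,b in(("S",S,(240,120,420,250)),("T",T,(250,100,380,260))):
    for col in("red","yel","blue"):
        print(n,col,blobs(c["pixels"],col,6,b)[0])
    x=c["pixels"][b[1]:b[3],b[0]:b[2],::-1]
    cv2.imwrite(f"pics/crop{n}.png",cv2.resize(x,None,fx=4,fy=4,interpolation=cv2.INTER_CUBIC)[:600])
print([onz(T,u,v,.15) for u,v in((287,118),(355,122),(350,188),(279,181))])
print(onz(T,330,187,.2),onz(T,303,240,.15))
E
```

```text
S red [([255, 135, 60, 35, 364], [283.8, 152.5]), ([329, 166, 6, 19, 53], [331.6, 173.9])]
S yel [([315, 167, 15, 18, 75], [322.3, 174.9]), ([331, 186, 13, 15, 45], [337.8, 192.4])]
S blue [([256, 174, 4, 10, 21], [257.4, 178.8]), ([258, 187, 4, 10, 26], [259.3, 191.0]), ([264, 187, 47, 39, 288], [283.2, 206.7])]
T red [([329, 183, 4, 5, 15], [330.5, 185.1])]
T yel []
T blue []
[array([0.88866838, 0.13150686, 0.15      ]), array([ 0.87716408, -0.09369896,  0.15      ]), array([ 0.65649942, -0.07714345,  0.15      ]), array([0.67754504, 0.15409175, 0.15      ])]
[ 0.6520511  -0.01068129  0.2       ] [0.48688467 0.07363878 0.15      ]
```

View pics/cropT.png

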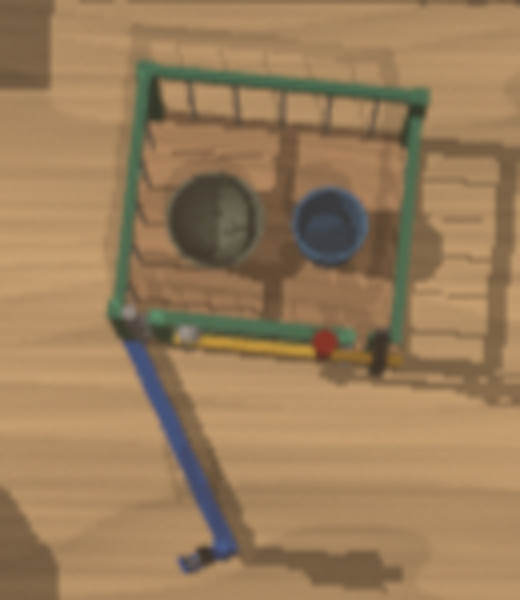

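View pics/cropS.png

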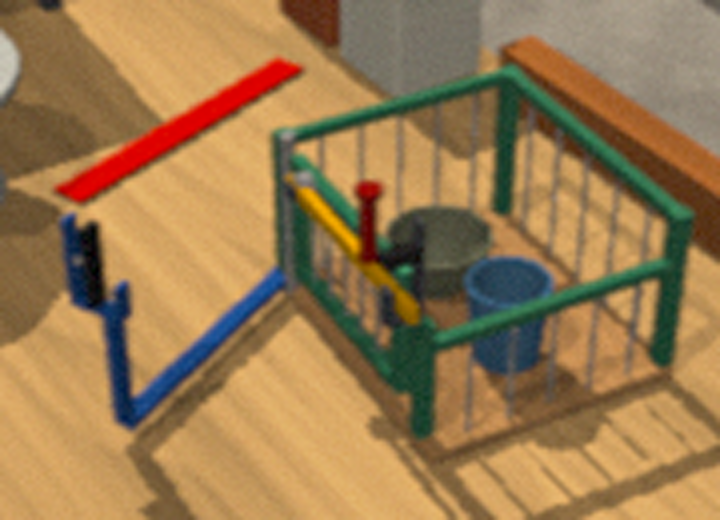

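The top crop shows the cage rim corners at crop (146,70), (422,98), (118,310), hinge (130,318), cap (325,343), keeper (378,350) and hold-back post (205–228,550). The side crop shows stem cap (368,188), lip top (121,287) and black buffer (92,265).

Run:
```python
from h import *
S=cams.camera("side");T=cams.camera("top")
t=lambda x,y:(250+(x-.0)/4,100+y/4); s=lambda x,y:(240+x/4,120+y/4)
for n,a,b in(("cap",t(325,343),s(368,188)),("bl",t(146,70),s(510,72)),("br",t(422,98),s(688,212)),("fl",t(118,310),s(284,138)),("hinge",t(130,318),s(287,140)),("liptop",t(228,550),s(121,287)),("buf",t(205,556),s(90,222)),("barend",t(402,360),s(415,312))):
    print(n,*tri(T,a,S,b))
bl,br=[onz(T,*t(*p),.15) for p in((146,70),(422,98))]; fl=onz(T,*t(118,310),.15)
print(bl,br,fl); d=br-bl;yaw=np.arctan2(d[1],d[0])+np.pi/2; d2=bl-fl
print("yaw",yaw,np.arctan2(d2[1],d2[0]),np.linalg.norm(d),np.linalg.norm(d2))
h=onz(T,*t(130,318),.15);c=onz(T,*t(325,343),.2);e=c-h;print(h,c,np.hypot(*e[:2]),np.arctan2(e[1],e[0])+np.pi/2, np.arctan(16/160))
l=onz(T,*t(228,550),.142)
e=l-h;print("hb",np.hypot(*e[:2]),np.arctan2(e[1],e[0]))
```

```text
cap [ 0.65668017 -0.01534774  0.2092872 ] 0.0044836080873253085
bl [0.89160995 0.13191838 0.15236049] 0.004426640107483064
br [ 0.87193654 -0.09787479  0.15413646] 0.010243408718925451
fl [0.69088469 0.15186252 0.14971781] 0.0038540826658995447
hinge [0.68496849 0.1407179  0.15552266] 0.007240202568232257
liptop [0.49936325 0.05922478 0.14405237] 0.009274950583209344
buf [0.49161281 0.07664276 0.19169862] 0.005060479151220886
barend [ 0.65207082 -0.07993324  0.14728281] 0.003936779974427914
[0.89035503 0.13318953 0.15      ] [ 0.86868478 -0.09534258  0.15      ] [0.68909132 0.15267582 0.15      ]
yaw -0.09454100397171872 -0.0965188273857037 0.22955723476534784 0.2022048362568259
[0.68258261 0.14278903 0.15      ] [ 0.6560385  -0.01457752  0.2       ] 0.15958953661442082 -0.16710396436829722 0.09966865249116204
hb 0.20445651411015048 -2.730646335060671
```

Call:
carry_out --steps '[[[0, 0, 4], 0, 0], [[0, 0, 4], 0, 0], [[2.7, -4, 2], -6, 0], [[2.7, -4.1, 0], -6, 0], [[2.7, -4.1, 0], -6, 0], [[2.7, -4.1, 0], -6, 0], [[2.7, -4.1, 0], -6, 0], [[2.7, -4.1, 0], -6, 0], [[2.7, -4.1, 0], -6, 0], [[2.7, -4.1, 0], -6, 0]]'

```text
time: 1.3
position: [0.486, 0.2328, 0.3469]
tool_rot: [0.991, 0.131, 0.002, -0.002]
ft_force: [0.8, 1.1, -0.1]
grip_width: 0.0868
```

Call:
carry_out --steps '[[[2.7, -4.1, 0], -5, 0], [[2.7, -4.1, 0], -5, 0], [[2.7, -4.1, 0], -5, 0], [[2.7, -4.1, 0], -5, 0], [[2.7, -4.1, 0], 0, 0]]'

```text
time: 1.8
position: [0.6219, 0.0228, 0.3475]
tool_rot: [0.999, -0.052, 0.003, -0.002]
ft_force: [0.6, 0.2, 0.3]
grip_width: 0.0871
```

Call:
carry_out --steps '[[[2.0, -2.5, 0], 1, 0], [[1.4, -1.3, -2], 0, 0], [[0, 0, -3], 0, 0], [[0, 0, 0], 0, 0], [[0, 0, 0], 0, 0]]'

```text
time: 2.3
position: [0.6613, -0.0263, 0.2963]
tool_rot: [0.999, -0.048, 0.005, -0.001]
ft_force: [0.3, 0.0, 0.0]
grip_width: 0.0869
```

Run:
```python
from h import *
o=robot.get_obs();print(o["position"],2*np.arctan2(o["tool_rot"][1],o["tool_rot"][0]),o["ft_force"])
W=cams.camera("wrist");print(W["eye"],W["rotation"],blobs(W["pixels"],"red")[0],blobs(W["pixels"],"yel")[0])
print(proj(W,[.656,-.015,.2]))
cv2.imwrite("pics/w1.png",W["pixels"][:,:,::-1])
```

```text
[ 0.66130141 -0.0263015   0.29626721] -0.09670154017663536 [0.2770836  0.01691165 0.02634824]
[0.6666104  0.05133832 0.43697269] [-0.14296732  0.00166721 -0.04768579  0.98857657] [([296, 171, 25, 37, 634], [308.4, 190.7])] [([305, 88, 8, 9, 47], [308.2, 90.7]), ([309, 99, 3, 4, 7], [310.4, 100.6]), ([305, 107, 8, 64, 464], [308.6, 137.9])]
[307.14206    195.90158981]
```

View pics/w1.png

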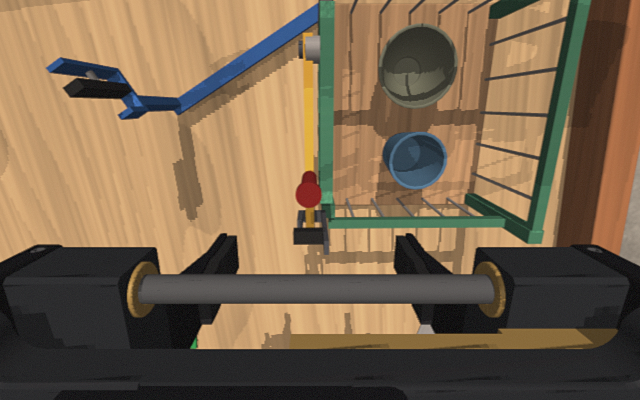

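The wrist view shows the bar vertical at column 308, the cap centre at (308,195) (predicted 307,196), the keeper and hood below at (308,228), and the hold-back at (100,85). The estimate agrees to about 1 mm.

Call:
carry_out --steps '[[[-0.5, 1.2, 0], 0, 0], [[0, 0, -2], 0, 0], [[0, 0, -3], 0, 0], [[0, 0, -3], 0, 0], [[0, 0, -2], 0, 0], [[0, 0, -1], 0, 0], [[0, 0, 0], 0, 0]]'

```text
time: 3.05
position: [0.6573, -0.0038, 0.1963]
tool_rot: [0.999, -0.044, 0.015, -0.001]
ft_force: [0.1, 0.1, 0.3]
grip_width: 0.0869
```

Run:
```python
from h import *
o=robot.get_obs();print(o["position"],2*np.arctan2(o["tool_rot"][1],o["tool_rot"][0]),o["tool_rot"],o["ft_force"])
```

```text
[ 0.65732291 -0.00384715  0.19632011] -0.08791866342290301 [ 9.98925947e-01 -4.39404246e-02  1.46848399e-02 -7.38980263e-04] [0.05562419 0.13874407 0.34323368]
```

Call:
carry_out --steps '[[[0, -0.5, 0], 0, 0], [[0, 0, 0], 0, 0], [[0, 0, 0], 0, 0]]'

```text
time: 3.35
position: [0.6594, -0.0083, 0.2008]
tool_rot: [0.999, -0.043, 0.018, -0.0]
ft_force: [0.1, 0.2, 0.6]
grip_width: 0.0867
```

Call:
carry_out --steps '[[[0, 0, 0], 0, 0], [[0, 0, 0], 0, 0]]'

```text
time: 3.55
position: [0.6603, -0.0087, 0.2026]
tool_rot: [0.999, -0.043, 0.02, -0.0]
ft_force: [1.5, -1.0, 0.1]
grip_width: 0.0868
```

Run:
```python
from h import *
for i in range(3):
    o=robot.get_obs();print(o["time"],o["position"],o["tool_rot"],o["ft_force"],o["joint_velocities"].round(4)); cams.camera("top")
```

```text
3.55 [ 0.66030491 -0.00869899  0.2026223 ] [ 9.98859283e-01 -4.33993810e-02  1.99149975e-02 -1.38255052e-04] [ 1.53961359 -1.02765356  0.13163004] [-0.001  -0.0076 -0.0065 -0.0005  0.0026 -0.0005]
3.6 [ 0.6603459  -0.0087568   0.20261725] [ 9.98856064e-01 -4.34521364e-02  1.99615497e-02 -1.09256125e-04] [-0.18628355 -0.11473833  0.81162911] [ 0.0011  0.0048  0.0052 -0.0019 -0.0008 -0.0022]
3.65 [ 0.66020455 -0.00868613  0.20237475] [ 9.98863345e-01 -4.33916716e-02  1.97270782e-02 -1.49757355e-04] [-0.1150901  -0.31307991 -0.67727061] [ 0.0023  0.0045  0.005   0.0001 -0.0004 -0.0009]
```

Call:
carry_out --steps '[[[-0.25, -0.4, -1.2], 0, 0], [[-0.2, -0.2, -0.9], 0, 0.6], [[-0.05, 0, -0.2], 0, 0.6]]' --squeeze 6

```text
time: 4.0
position: [0.6544, -0.0152, 0.1771]
tool_rot: [0.999, -0.043, 0.019, -0.0]
ft_force: [0.3, 0.8, -0.6]
grip_width: 0.0778
```

Call:
carry_out --steps '[[[0.15, 0.05, 0.2], 0, 0.7], [[-0.03, 0, -0.08], 0, 0.7], [[-0.03, 0, -0.08], 0, 0.7]]'

```text
time: 4.3
position: [0.6546, -0.0148, 0.176]
tool_rot: [0.999, -0.044, 0.018, -0.0]
ft_force: [0.1, 0.5, -0.6]
grip_width: 0.0549
```

Call:
carry_out --steps '[[[0.15, 0, 0.2], 0, 0.7], [[0.0, 0, 0.0], 0, 0.7]]'

```text
time: 4.5
position: [0.6566, -0.0147, 0.1785]
tool_rot: [0.999, -0.044, 0.018, -0.0]
ft_force: [-0.6, -0.6, -0.3]
grip_width: 0.039
```

Run:
```python
from h import *
W=cams.camera("wrist");o=robot.get_obs();print(o["position"],o["grip_width"],o["ft_force"],blobs(W["pixels"],"red")[0])
cv2.imwrite("pics/w2.png",W["pixels"][:,:,::-1])
```

```text
[ 0.65630698 -0.01463096  0.17830521] 0.034999910112668085 [-0.65573371  0.56100071  0.18044677] [([305, 230, 28, 44, 1009], [317.5, 253.4]), ([298, 304, 46, 16, 550], [320.8, 310.3])]
```

View pics/w2.png

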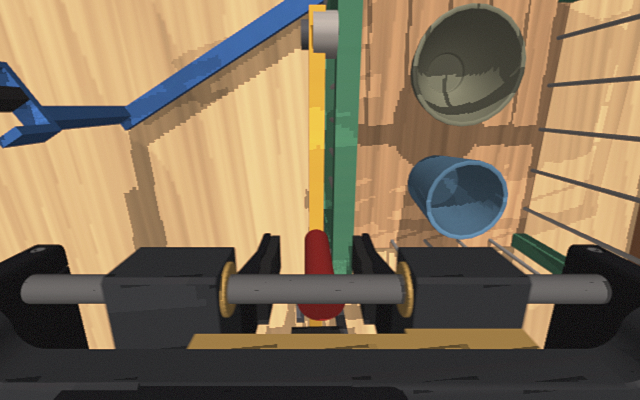

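The stem (column ~318) sits centred between the fingers (270–365). Closing.

Call:
carry_out --steps '[[[0, 0, -0.05], 0, 1], [[0, 0, -0.05], 0, 1], [[0, 0, -0.05], 0, 1], [[0, 0, -0.05], 0, 1], [[0, 0, -0.05], 0, 1]]' --squeeze 6

```text
time: 5.05
position: [0.6585, -0.0149, 0.1779]
tool_rot: [0.999, -0.043, 0.021, 0.0]
ft_force: [-0.2, -0.2, 2.9]
grip_width: 0.0189
```

```bash
cat > st.py <<'E'
from h import *
import sys
o=robot.get_obs();q=o["tool_rot"];m=R.from_quat(q).as_matrix()
hinge=np.array([.6865,.143]);yaw=-.09
p=o["position"]+.003*m[:,2]
d=p[:2]-hinge;r=np.hypot(*d);a=-np.pi/2+yaw-np.arctan2(d[1],d[0])-np.arctan2(.016,.16)
print("t",o["time"],"pos",o["position"].round(4),"toolz",m[:,2].round(3),"jawyaw",np.arctan2(m[1,0],m[0,0]).round(4),"F",o["ft_force"].round(1),"M",o["moment"].round(2),"w",o["grip_width"].round(4),"r",r.round(4),"gate",a.round(4))
E
python3 st.py
```

```text
Traceback (most recent call last):
  File "st.py", line 7, in <module>
    print("t",o["time"],"pos",o["position"].round(4),"toolz",m[:,2].round(3),"jawyaw",np.arctan2(m[1,0],m[0,0]).round(4),"F",o["ft_force"].round(1),"M",o["moment"].round(2),"w",o["grip_width"].round(4),"r",r.round(4),"gate",a.round(4))
                                                                                                                                                                                 ^^^^^^^^^^^^^^^^^^^^^
AttributeError: 'float' object has no attribute 'round'
```

```bash
sed -i 's/o\["grip_width"\].round(4)/round(o["grip_width"],4)/' st.py; python3 st.py
```

```text
t 5.05 pos [ 0.6585 -0.0149  0.1779] toolz [ 0.042 -0.002 -0.999] jawyaw -0.0868 F [-0.2 -0.2  2.9] M [-0.09  0.   -0.  ] w 0.0189 r 0.1603 gate -0.0151
```

Call:
carry_out --steps '[[[0, 0, -0.08], 0, 1], [[0, 0, -0.08], 0, 1]]'

```text
time: 5.25
position: [0.659, -0.015, 0.1777]
tool_rot: [0.999, -0.043, 0.022, 0.0]
ft_force: [-1.2, 0.5, 7.3]
grip_width: 0.019
```

```bash
python3 st.py
```

```text
t 5.25 pos [ 0.659  -0.015   0.1777] toolz [ 0.044 -0.002 -0.999] jawyaw -0.0865 F [-1.2  0.5  7.3] M [-0.05  0.17  0.07] w 0.019 r 0.1604 gate -0.0184
```

```bash
python3 - <<'E'
from h import *
a=cams.camera("wrist")["pixels"][200:360,220:420];b=cams.camera("side")["pixels"][110:210,285:385]
a=cv2.resize(a,(500,400),interpolation=2);b=cv2.resize(b,(400,400),interpolation=2)
cv2.imwrite("pics/g3.png",cv2.resize(np.hstack([a,b]),(800,355))[:,:,::-1])
E
python3 st.py
```

```text
t 5.35 pos [ 0.659  -0.015   0.1778] toolz [ 0.044 -0.002 -0.999] jawyaw -0.0865 F [-0.9  0.2  5.7] M [-0.05  0.15  0.11] w 0.0194 r 0.1604 gate -0.0181
```

View pics/g3.png

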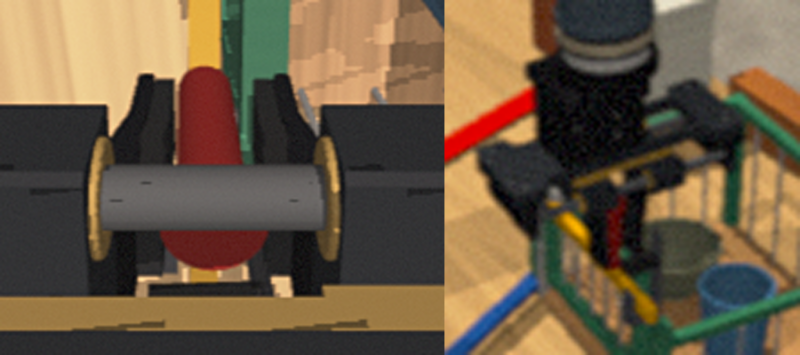

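Call:
carry_out --steps '[[[-0.15, 0, 0], 0, 1], [[-0.15, 0, 0], 0, 1]]'

```text
time: 5.55
position: [0.6564, -0.0145, 0.1779]
tool_rot: [0.999, -0.043, 0.023, -0.0]
ft_force: [2.9, 0.5, 0.5]
grip_width: 0.0194
```

```bash
python3 st.py
```

```text
t 5.55 pos [ 0.6564 -0.0145  0.1779] toolz [ 0.046 -0.001 -0.999] jawyaw -0.0869 F [2.9 0.5 0.5] M [ 0.03 -0.29  0.01] w 0.0194 r 0.1603 gate -0.0016
```

Call:
carry_out --steps '[[[0.1, 0.1, 0.2], 0, 1], [[0, 0.15, 0.3], 0, 1]]' --squeeze 8

```text
time: 5.75
position: [0.6565, -0.0124, 0.1815]
tool_rot: [0.999, -0.044, 0.021, 0.0]
ft_force: [3.1, -1.0, -3.0]
grip_width: 0.0192
```

```bash
python3 st.py
```

```text
t 5.75 pos [ 0.6565 -0.0124  0.1815] toolz [ 0.043 -0.002 -0.999] jawyaw -0.0872 F [ 3.1 -1.  -3. ] M [-0.12 -0.35 -0.02] w 0.0192 r 0.1583 gate 0.0001
```

Call:
carry_out --steps '[[[0.15, 0.1, 0.2], 0, 1], [[0.05, 0.1, 0.2], 0, 1]]'

```text
time: 5.95
position: [0.6577, -0.0106, 0.1848]
tool_rot: [0.999, -0.043, 0.02, 0.0]
ft_force: [1.4, -0.5, -0.6]
grip_width: 0.019
```

```bash
python3 st.py
python3 - <<'E'
from h import *
T=cams.camera("side");b=T["pixels"][120:220,280:400]
cv2.imwrite("pics/s4.png",cv2.resize(b,(720,600),interpolation=2)[:,:,::-1])
E
```

```text
t 5.95 pos [ 0.6577 -0.0106  0.1848] toolz [ 0.04  -0.002 -0.999] jawyaw -0.087 F [ 1.4 -0.5 -0.6] M [-0.1  -0.1   0.05] w 0.019 r 0.1562 gate -0.0053
```

View pics/s4.png

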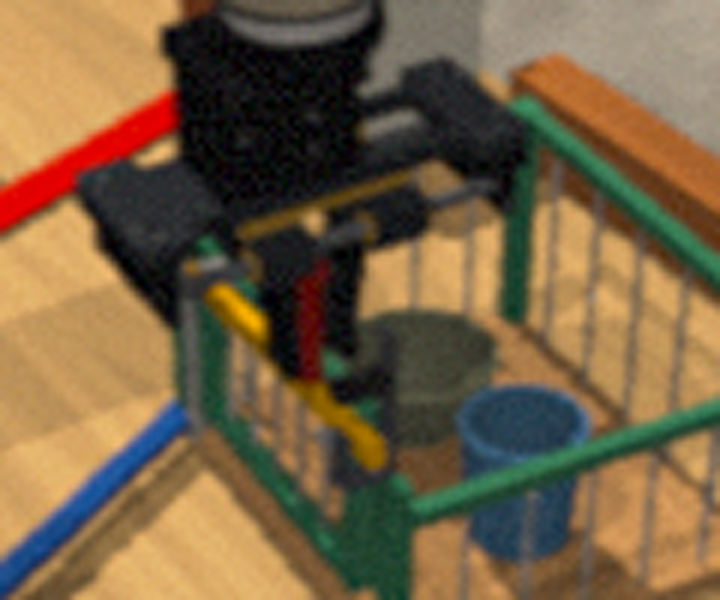

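The bar end has risen from row 198 to 194 and stays in the fingers, so the bar is lifting. I'll continue gently.

Call:
carry_out --steps '[[[0.03, 0.08, 0.15], 0, 1], [[0, 0.06, 0.12], 0, 1]]'

```text
time: 6.2
position: [0.6578, -0.0087, 0.1876]
tool_rot: [0.999, -0.043, 0.02, 0.0]
ft_force: [1.3, 0.3, -1.8]
grip_width: 0.0191
```

```bash
python3 st.py
```

```text
t 6.2 pos [ 0.6578 -0.0087  0.1876] toolz [ 0.039 -0.002 -0.999] jawyaw -0.0867 F [ 1.3  0.3 -1.8] M [-0.13 -0.05 -0.02] w 0.0191 r 0.1543 gate -0.0033
```

Call:
carry_out --steps '[[[0, 0.06, 0.1], 0, 1]]'

```text
time: 6.3
position: [0.6577, -0.008, 0.1886]
tool_rot: [0.999, -0.043, 0.02, 0.0]
ft_force: [1.2, -0.2, -2.0]
grip_width: 0.0189
```

```bash
python3 st.py
```

```text
t 6.3 pos [ 0.6577 -0.008   0.1886] toolz [ 0.039 -0.002 -0.999] jawyaw -0.0867 F [ 1.2 -0.2 -2. ] M [-0.13  0.01 -0.02] w 0.0189 r 0.1537 gate -0.0019
```

Call:
carry_out --steps '[[[0, 0.05, 0.08], 0, 1]]'

```text
time: 6.4
position: [0.6577, -0.0073, 0.1894]
tool_rot: [0.999, -0.043, 0.02, 0.0]
ft_force: [0.5, 0.0, -2.2]
grip_width: 0.0191
```

Call:
carry_out --steps '[[[0, 0.05, 0.08], 0, 1]]'

```text
time: 6.5
position: [0.6576, -0.0067, 0.1903]
tool_rot: [0.999, -0.043, 0.019, 0.0]
ft_force: [1.0, 0.0, -2.6]
grip_width: 0.0193
```

Call:
carry_out --steps '[[[0, 0.05, 0.08], 0, 1]]'

```text
time: 6.6
position: [0.6576, -0.0061, 0.1911]
tool_rot: [0.999, -0.043, 0.019, -0.0]
ft_force: [1.3, -0.5, -2.3]
grip_width: 0.0197
```

Call:
carry_out --steps '[[[0, 0.05, 0.08], 0, 1]]'

```text
time: 6.7
position: [0.6576, -0.0054, 0.1919]
tool_rot: [0.999, -0.043, 0.019, -0.0]
ft_force: [0.8, 0.8, -1.4]
grip_width: 0.0191
```

Call:
carry_out --steps '[[[0, 0.05, 0.08], 0, 1]]'

```text
time: 6.8
position: [0.6576, -0.0048, 0.1927]
tool_rot: [0.999, -0.043, 0.019, -0.0]
ft_force: [0.4, -0.1, -1.6]
grip_width: 0.0191
```

Call:
carry_out --steps '[[[0, 0.05, 0.08], 0, 1]]'

```text
time: 6.9
position: [0.6576, -0.0042, 0.1935]
tool_rot: [0.999, -0.043, 0.019, -0.0]
ft_force: [2.2, -0.3, -1.6]
grip_width: 0.0195
```

Call:
carry_out --steps '[[[0, 0.04, 0.08], 0, 1]]'

```text
time: 7.0
position: [0.6575, -0.0036, 0.1943]
tool_rot: [0.999, -0.043, 0.019, -0.0]
ft_force: [1.6, 0.1, -2.0]
grip_width: 0.0188
```

Run:
```python
from h import *
S=cams.camera("side");print(blobs(S["pixels"],"yel",6,(300,150,360,210))[0])
h=np.array([.6865,.143]);y=-.09;u=np.array([np.sin(y),-np.cos(y)]);n=np.array([-np.cos(y),-np.sin(y)])
piv=h+.05*u+.016*n
for th in(0,.06,.1,.15,.2):
    p=piv+u*.175*np.cos(th);print(th,proj(S,[*p,.14+.175*np.sin(th)]))
```

```text
[([314, 167, 9, 7, 30], [318.2, 169.7]), ([330, 181, 5, 5, 12], [332.1, 182.4]), ([337, 187, 7, 6, 22], [340.2, 189.5])]
0 [342.39057707 200.43180998]
0.06 [342.39603452 197.27933896]
0.1 [342.33505412 195.0948279 ]
0.15 [342.18545029 192.27803864]
0.2 [341.95392016 189.37340791]
```

Call:
carry_out --steps '[[[0, 0.05, 0.08], 0, 1]]'

```text
time: 7.15
position: [0.6574, -0.0029, 0.1951]
tool_rot: [0.999, -0.043, 0.019, -0.001]
ft_force: [1.1, -0.5, -3.7]
grip_width: 0.0191
```

Call:
carry_out --steps '[[[0, 0.05, 0.08], 0, 1]]'

```text
time: 7.25
position: [0.6574, -0.0027, 0.1954]
tool_rot: [0.999, -0.043, 0.019, -0.0]
ft_force: [2.8, -1.5, -7.5]
grip_width: 0.0194
```

Call:
carry_out --steps '[[[0, 0.05, 0.08], 0, 1]]'

```text
time: 7.35
position: [0.6574, -0.0026, 0.1955]
tool_rot: [0.999, -0.043, 0.019, 0.0]
ft_force: [3.5, -1.1, -7.1]
grip_width: 0.0194
```

Hood felt: Fz went from -2 to about -7 N at z≈0.195, which is ~4 N at the hood. I'll ease down about 1.5 mm, then plan the swing.

Call:
carry_out --steps '[[[0, -0.08, -0.17], 0, 1], [[0, 0, 0], 0, 1]]'

```text
time: 7.55
position: [0.6573, -0.0038, 0.1941]
tool_rot: [0.999, -0.043, 0.019, 0.0]
ft_force: [1.2, 1.2, -1.5]
grip_width: 0.0194
```

```bash
cat > sw.py <<'E'
# print rows of swing: step deg, n; aims at radius r0 about the hinge
from h import *
import sys
st=float(sys.argv[1]);n=int(sys.argv[2]);r0=float(sys.argv[3])
h=np.array([.6865,.143]);p=robot.get_obs()["position"][:2]
d=p-h;a=np.arctan2(d[1],d[0])
for i in range(n):
    a-=np.radians(st);rr=np.hypot(*d)+(r0-np.hypot(*d))*(i+1)/n;q=h+rr*np.array([np.cos(a),np.sin(a)]);print(((q-p)*100).round(2));p=q
E
python3 st.py;python3 sw.py 4 6 .1487
```

```text
t 7.55 pos [ 0.6573 -0.0038  0.1941] toolz [ 0.037 -0.002 -0.999] jawyaw -0.0869 F [ 1.2  1.2 -1.5] M [ 0.05 -0.06 -0.01] w 0.0194 r 0.1496 gate 0.0057
[-1.01  0.25]
[-0.99  0.32]
[-0.97  0.39]
[-0.93  0.46]
[-0.9   0.52]
[-0.86  0.58]
```

Call:
carry_out --steps '[[[-0.5, 0.12, 0], -2, 1], [[-0.7, 0.2, 0], -3, 1]]'

```text
time: 7.75
position: [0.6461, -0.0004, 0.1947]
tool_rot: [0.996, -0.089, 0.02, 0.001]
ft_force: [1.3, 0.4, -2.2]
grip_width: 0.0197
```

```bash
python3 st.py;python3 sw.py 4 4 .1496
```

```text
t 7.75 pos [ 6.461e-01 -4.000e-04  1.947e-01] toolz [ 0.039 -0.005 -0.999] jawyaw -0.1774 F [ 1.3  0.4 -2.2] M [-0.09 -0.04  0.11] w 0.0197 r 0.149 gate 0.0841
[-1.   0.3]
[-0.97  0.37]
[-0.95  0.44]
[-0.91  0.5 ]
```

Call:
carry_out --steps '[[[-1.0, 0.3, -0.04], -4, 1], [[-0.95, 0.37, -0.02], -4, 1], [[-0.9, 0.44, -0.02], -4, 1]]'

```text
time: 8.05
position: [0.617, 0.0116, 0.1949]
tool_rot: [0.98, -0.196, 0.02, 0.002]
ft_force: [1.2, 0.9, -2.8]
grip_width: 0.0195
```

```bash
python3 st.py;python3 sw.py 4 4 .1496
```

```text
t 8.05 pos [0.617  0.0116 0.1949] toolz [ 0.038 -0.011 -0.999] jawyaw -0.3955 F [ 1.2  0.9 -2.8] M [-0.01 -0.    0.08] w 0.0195 r 0.1486 gate 0.2962
[-0.91  0.5 ]
[-0.88  0.56]
[-0.84  0.62]
[-0.79  0.68]
```

Call:
carry_out --steps '[[[-0.9, 0.48, -0.04], -4, 1], [[-0.87, 0.54, -0.03], -4, 1], [[-0.82, 0.6, -0.03], -4, 1], [[-0.78, 0.66, -0.03], -4, 1]]'

```text
time: 8.45
position: [0.5824, 0.0371, 0.1951]
tool_rot: [0.941, -0.337, 0.02, 0.003]
ft_force: [3.2, 0.2, -4.7]
grip_width: 0.019
```

```bash
python3 st.py;python3 sw.py 4 4 .1492
```

```text
t 8.45 pos [0.5824 0.0371 0.1951] toolz [ 0.037 -0.019 -0.999] jawyaw -0.6868 F [ 3.2  0.2 -4.7] M [ 0.08 -0.13  0.1 ] w 0.019 r 0.1485 gate 0.5861
[-0.73  0.74]
[-0.67  0.79]
[-0.62  0.84]
[-0.56  0.88]
```

Call:
carry_out --steps '[[[-0.72, 0.72, -0.05], -4, 1], [[-0.6, 0.7, -0.04], -3, 1], [[-0.4, 0.5, -0.04], -2, 1], [[0, 0, -0.03], 0, 1]]'

```text
time: 8.85
position: [0.5646, 0.0588, 0.1954]
tool_rot: [0.911, -0.412, 0.021, 0.003]
ft_force: [0.9, -1.9, -2.7]
grip_width: 0.019
```

```bash
python3 st.py
python3 - <<'E'
from h import *
S=cams.camera("side");T=cams.camera("top")
a=cv2.resize(S["pixels"][130:250,230:350],(480,480),interpolation=2);b=cv2.resize(T["pixels"][170:250,270:320],(300,480),interpolation=2)
cv2.imwrite("pics/s5.png",np.hstack([a,b])[:,:,::-1]);print(blobs(S["pixels"],"yel",5,(230,130,350,230))[0],blobs(T["pixels"],"yel",3,(250,150,370,260))[0])
E
```

```text
t 8.85 pos [0.5646 0.0588 0.1954] toolz [ 0.036 -0.023 -0.999] jawyaw -0.8501 F [ 0.9 -1.9 -2.7] M [-0.19  0.06  0.05] w 0.019 r 0.1481 gate 0.7756
[([297, 165, 4, 6, 14], [298.6, 167.4]), ([280, 181, 9, 12, 26], [283.3, 186.0])] []
```

View pics/s5.png

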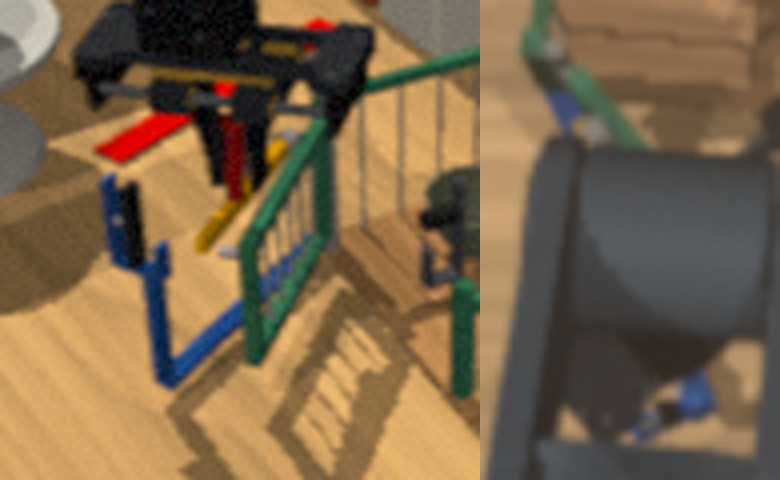

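The bar is raised and clear of the keeper, and the gate is about 0.78 open with the hold-back ahead. I'll approach the buffer slowly.

```bash
python3 sw.py 2 8 .149
```

```text
[-0.3   0.42]
[-0.28  0.43]
[-0.27  0.44]
[-0.25  0.45]
[-0.24  0.46]
[-0.22  0.47]
[-0.2   0.48]
[-0.19  0.48]
```

Call:
carry_out --steps '[[[-0.27, 0.44, -0.03], -2, 1], [[-0.26, 0.44, -0.03], -2, 1], [[-0.24, 0.44, -0.03], -2, 1]]'

```text
time: 9.25
position: [0.5581, 0.069, 0.1954]
tool_rot: [0.888, -0.46, 0.022, 0.005]
ft_force: [0.9, -0.7, -2.4]
grip_width: 0.0193
```

```bash
python3 st.py; python3 sw.py 1 4 .149
```

```text
t 9.25 pos [0.5581 0.069  0.1954] toolz [ 0.034 -0.03  -0.999] jawyaw -0.9569 F [ 0.9 -0.7 -2.4] M [-0.21  0.12  0.1 ] w 0.0193 r 0.1482 gate 0.8572
[-0.14  0.22]
[-0.14  0.22]
[-0.14  0.22]
[-0.13  0.22]
```

Call:
carry_out --steps '[[[-0.17, 0.28, -0.03], -1, 1], [[-0.17, 0.28, -0.03], -1, 1]]'

```text
time: 9.45
position: [0.555, 0.074, 0.1951]
tool_rot: [0.879, -0.476, 0.022, 0.006]
ft_force: [0.7, -1.0, -3.1]
grip_width: 0.0193
```

Call:
carry_out --steps '[[[-0.12, 0.22, -0.03], -1, 1]]'

```text
time: 9.55
position: [0.5537, 0.0761, 0.1949]
tool_rot: [0.875, -0.484, 0.022, 0.006]
ft_force: [-0.3, -0.8, -1.9]
grip_width: 0.0192
```

Call:
carry_out --steps '[[[-0.12, 0.22, -0.03], -1, 1]]'

```text
time: 9.65
position: [0.5523, 0.0783, 0.1946]
tool_rot: [0.87, -0.492, 0.022, 0.007]
ft_force: [-0.3, -1.0, -0.5]
grip_width: 0.0192
```

```bash
python3 st.py; python3 sw.py 1 2 .149
```

```text
t 9.65 pos [0.5523 0.0783 0.1946] toolz [ 0.031 -0.033 -0.999] jawyaw -1.0298 F [-0.3 -1.  -0.5] M [-0.18  0.15  0.05] w 0.0192 r 0.1489 gate 0.9306
[-0.11  0.23]
[-0.11  0.24]
```

Call:
carry_out --steps '[[[-0.11, 0.23, 0], -1, 1]]'

```text
time: 9.75
position: [0.5511, 0.0806, 0.1945]
tool_rot: [0.865, -0.5, 0.022, 0.007]
ft_force: [1.3, -1.4, -2.7]
grip_width: 0.0194
```

Call:
carry_out --steps '[[[-0.1, 0.22, 0], -1, 1]]'

```text
time: 9.85
position: [0.55, 0.083, 0.1945]
tool_rot: [0.861, -0.509, 0.021, 0.007]
ft_force: [-0.3, -0.8, -1.3]
grip_width: 0.019
```

Call:
carry_out --steps '[[[-0.08, 0.18, 0], -0.8, 1]]'

```text
time: 9.95
position: [0.5491, 0.085, 0.1945]
tool_rot: [0.857, -0.515, 0.021, 0.007]
ft_force: [0.3, -1.2, -0.9]
grip_width: 0.019
```

Call:
carry_out --steps '[[[-0.08, 0.18, 0], -0.8, 1]]'

```text
time: 10.05
position: [0.5482, 0.087, 0.1945]
tool_rot: [0.853, -0.521, 0.021, 0.007]
ft_force: [0.2, -0.2, -1.5]
grip_width: 0.019
```

Call:
carry_out --steps '[[[-0.07, 0.18, 0], -0.8, 1]]'

```text
time: 10.15
position: [0.5474, 0.089, 0.1945]
tool_rot: [0.849, -0.528, 0.021, 0.008]
ft_force: [-0.2, -0.9, -1.6]
grip_width: 0.0193
```

Call:
carry_out --steps '[[[-0.07, 0.16, 0], -0.7, 1]]'

```text
time: 10.25
position: [0.5467, 0.0908, 0.1945]
tool_rot: [0.845, -0.534, 0.021, 0.008]
ft_force: [0.3, -0.6, -2.0]
grip_width: 0.0192
```

```bash
python3 st.py; python3 sw.py 1 2 .149
```

```text
t 10.25 pos [0.5467 0.0908 0.1945] toolz [ 0.027 -0.036 -0.999] jawyaw -1.126 F [ 0.3 -0.6 -2. ] M [-0.12  0.07  0.08] w 0.0192 r 0.1492 gate 1.0231
[-0.08  0.25]
[-0.07  0.25]
```

Call:
carry_out --steps '[[[-0.06, 0.17, 0], -0.7, 1]]'

```text
time: 10.35
position: [0.546, 0.0927, 0.1944]
tool_rot: [0.842, -0.539, 0.021, 0.008]
ft_force: [-0.1, -0.6, -3.3]
grip_width: 0.0194
```

Call:
carry_out --steps '[[[-0.05, 0.17, 0], -0.7, 1]]'

```text
time: 10.45
position: [0.5453, 0.0945, 0.1944]
tool_rot: [0.838, -0.545, 0.021, 0.008]
ft_force: [-0.3, -0.9, -2.4]
grip_width: 0.0188
```

Call:
carry_out --steps '[[[-0.05, 0.16, 0], -0.7, 1]]'

```text
time: 10.55
position: [0.5448, 0.0962, 0.1944]
tool_rot: [0.835, -0.55, 0.021, 0.008]
ft_force: [1.7, -2.4, -1.4]
grip_width: 0.019
```

```bash
python3 st.py
python3 - <<'E'
from h import *
S=cams.camera("side")
cv2.imwrite("pics/s6.png",cv2.resize(S["pixels"][150:220,230:330],(800,560),interpolation=2)[:,:,::-1])
E
```

```text
t 10.55 pos [0.5448 0.0962 0.1944] toolz [ 0.026 -0.037 -0.999] jawyaw -1.1657 F [ 1.7 -2.4 -1.4] M [-0.38  0.06  0.12] w 0.019 r 0.1492 gate 1.0612
```

View pics/s6.png

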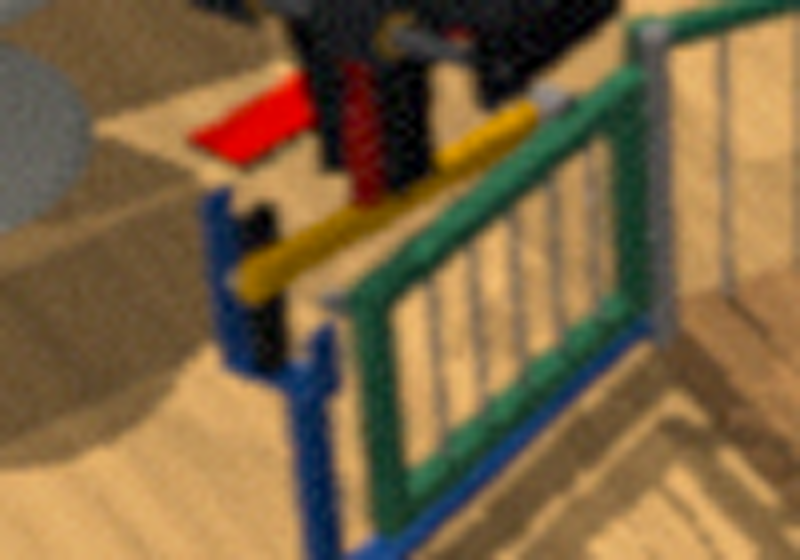

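The bar end overlaps the black buffer at (255,275) and the tangential force rises to about 2.8 N, so it has likely just made contact. One small step to confirm.

Call:
carry_out --steps '[[[-0.03, 0.09, 0], -0.4, 1]]'

```text
time: 10.7
position: [0.5447, 0.0965, 0.1945]
tool_rot: [0.833, -0.553, 0.022, 0.009]
ft_force: [1.8, -4.3, -2.9]
grip_width: 0.019
```

```bash
python3 st.py
```

```text
t 10.7 pos [0.5447 0.0965 0.1945] toolz [ 0.026 -0.039 -0.999] jawyaw -1.1728 F [ 1.8 -4.3 -2.9] M [-0.63  0.07  0.06] w 0.019 r 0.1491 gate 1.0635
```

Buffer confirmed at ~4.6 N. I'll back off ~2.5 mm to the middle of the notch and start lowering along the arc.

Call:
carry_out --steps '[[[0.08, -0.2, 0], 0.8, 1], [[-0.04, -0.05, -0.1], 0, 1]]'

```text
time: 10.9
position: [0.5449, 0.094, 0.1936]
tool_rot: [0.837, -0.547, 0.021, 0.009]
ft_force: [-0.6, -1.6, -0.8]
grip_width: 0.0191
```

```bash
python3 st.py
```

```text
t 10.9 pos [0.5449 0.094  0.1936] toolz [ 0.026 -0.038 -0.999] jawyaw -1.1584 F [-0.6 -1.6 -0.8] M [-0.13  0.27  0.03] w 0.0191 r 0.1498 gate 1.0471
```

Call:
carry_out --steps '[[[-0.17, -0.06, -0.25], 0, 1], [[-0.17, -0.06, -0.25], 0, 1]]'

```text
time: 11.1
position: [0.5413, 0.0928, 0.1885]
tool_rot: [0.837, -0.547, 0.021, 0.009]
ft_force: [0.7, -1.7, -2.2]
grip_width: 0.0193
```

```bash
python3 st.py
```

```text
t 11.1 pos [0.5413 0.0928 0.1885] toolz [ 0.026 -0.037 -0.999] jawyaw -1.159 F [ 0.7 -1.7 -2.2] M [-0.17  0.13  0.04] w 0.0193 r 0.1536 gate 1.0474
```

Call:
carry_out --steps '[[[-0.15, -0.05, -0.2], 0, 1], [[-0.13, -0.04, -0.2], 0, 1]]'

```text
time: 11.3
position: [0.5384, 0.0919, 0.184]
tool_rot: [0.836, -0.548, 0.021, 0.008]
ft_force: [0.6, -1.3, -2.1]
grip_width: 0.0193
```

Call:
carry_out --steps '[[[-0.11, -0.04, -0.15], 0, 1]]'

```text
time: 11.4
position: [0.5374, 0.0916, 0.1822]
tool_rot: [0.836, -0.548, 0.021, 0.008]
ft_force: [1.6, -0.7, -1.0]
grip_width: 0.0188
```

Call:
carry_out --steps '[[[-0.11, -0.04, -0.15], 0, 1]]'

```text
time: 11.5
position: [0.5365, 0.0912, 0.1806]
tool_rot: [0.836, -0.548, 0.022, 0.008]
ft_force: [1.2, -1.5, -2.3]
grip_width: 0.0193
```

```bash
python3 st.py
```

```text
t 11.5 pos [0.5365 0.0912 0.1806] toolz [ 0.028 -0.037 -0.999] jawyaw -1.1597 F [ 1.2 -1.5 -2.3] M [-0.17  0.07  0.03] w 0.0193 r 0.1587 gate 1.0477
```

Past the lip height with no upward reaction. Continuing to the rest.

Call:
carry_out --steps '[[[-0.09, -0.03, -0.12], 0, 1]]'

```text
time: 11.6
position: [0.5358, 0.0909, 0.1793]
tool_rot: [0.836, -0.548, 0.022, 0.008]
ft_force: [1.2, -0.2, -1.3]
grip_width: 0.0193
```

Call:
carry_out --steps '[[[-0.08, -0.03, -0.12], 0, 1]]'

```text
time: 11.7
position: [0.5351, 0.0906, 0.1781]
tool_rot: [0.836, -0.548, 0.022, 0.007]
ft_force: [2.0, -0.2, -2.3]
grip_width: 0.0193
```

Call:
carry_out --steps '[[[-0.03, -0.01, -0.08], 0, 1]]'

```text
time: 11.8
position: [0.5352, 0.0904, 0.1778]
tool_rot: [0.836, -0.548, 0.023, 0.007]
ft_force: [-0.4, -0.3, 5.5]
grip_width: 0.0191
```

```bash
python3 st.py
```

```text
t 11.8 pos [0.5352 0.0904 0.1778] toolz [ 0.03  -0.037 -0.999] jawyaw -1.1599 F [-0.4 -0.3  5.5] M [-0.2   0.2   0.01] w 0.0191 r 0.1601 gate 1.0459
```

Bar down on its rest (z = 0.1778, as at the start). I'll ease the gate back so the lip takes the spring before releasing.

Call:
carry_out --steps '[[[0.03, -0.1, 0.03], 0.4, 1]]'

```text
time: 11.9
position: [0.5357, 0.0895, 0.1783]
tool_rot: [0.838, -0.545, 0.023, 0.007]
ft_force: [0.4, -0.3, -1.6]
grip_width: 0.0189
```

Call:
carry_out --steps '[[[0.03, -0.1, 0], 0.4, 1]]'

```text
time: 12.0
position: [0.5361, 0.0885, 0.1783]
tool_rot: [0.84, -0.541, 0.023, 0.007]
ft_force: [1.1, -0.8, -0.5]
grip_width: 0.0188
```

Call:
carry_out --steps '[[[0.03, -0.1, 0], 0.4, 1]]'

```text
time: 12.1
position: [0.5365, 0.0875, 0.1782]
tool_rot: [0.842, -0.538, 0.023, 0.006]
ft_force: [1.1, -1.2, -1.6]
grip_width: 0.0192
```

```bash
python3 st.py
```

```text
t 12.1 pos [0.5365 0.0875 0.1782] toolz [ 0.032 -0.036 -0.999] jawyaw -1.1374 F [ 1.1 -1.2 -1.6] M [-0.13 -0.   -0.04] w 0.0192 r 0.1599 gate 1.0257
```

Call:
carry_out --steps '[[[0.02, -0.07, -0.02], 0.2, 1]]'

```text
time: 12.2
position: [0.5367, 0.0866, 0.178]
tool_rot: [0.843, -0.537, 0.023, 0.006]
ft_force: [-0.4, -0.6, 0.9]
grip_width: 0.0193
```

Call:
carry_out --steps '[[[0.02, -0.07, -0.02], 0.2, 1]]'

```text
time: 12.3
position: [0.537, 0.0858, 0.178]
tool_rot: [0.844, -0.535, 0.023, 0.006]
ft_force: [0.3, -2.0, 1.7]
grip_width: 0.0194
```

```bash
python3 st.py
```

```text
t 12.3 pos [0.537  0.0858 0.178 ] toolz [ 0.032 -0.036 -0.999] jawyaw -1.1298 F [ 0.3 -2.   1.7] M [-0.2   0.09  0.05] w 0.0194 r 0.16 gate 1.0147
```

Call:
carry_out --steps '[[[0.02, -0.07, -0.02], 0.2, 1]]'

```text
time: 12.4
position: [0.5372, 0.0852, 0.1779]
tool_rot: [0.845, -0.534, 0.023, 0.006]
ft_force: [-0.2, 2.4, 1.6]
grip_width: 0.0193
```

```bash
python3 st.py
python3 - <<'E'
from h import *
S=cams.camera("side")
cv2.imwrite("pics/s7.png",cv2.resize(S["pixels"][150:220,230:330],(800,560),interpolation=2)[:,:,::-1])
E
```

```text
t 12.4 pos [0.5372 0.0852 0.1779] toolz [ 0.032 -0.035 -0.999] jawyaw -1.1262 F [-0.2  2.4  1.6] M [0.19 0.15 0.06] w 0.0193 r 0.16 gate 1.0109
```

View pics/s7.png

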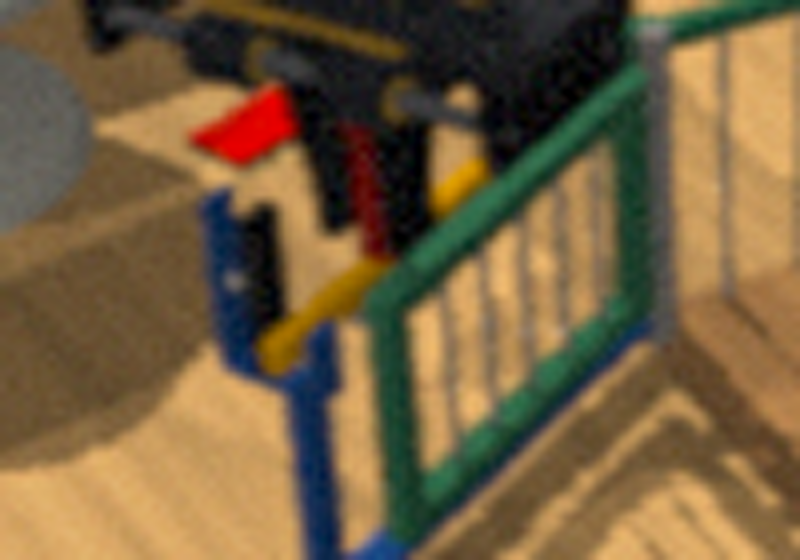

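The bar end sits at the bottom of the notch between the lip (320,340) and the buffer (265,270). The tangential force reversed, so the lip carries the gate. Releasing.

Call:
carry_out --steps '[[[0, 0, 0], 0, 0.5], [[0, 0, -0.03], 0, 0.5], [[0, 0, -0.03], 0, 0.5], [[0, 0, -0.03], 0, 0.5], [[0, 0, -0.03], 0, 0.5], [[0, 0, -0.03], 0, 0.5]]'

```text
time: 13.05
position: [0.5357, 0.0858, 0.1757]
tool_rot: [0.845, -0.534, 0.021, 0.007]
ft_force: [0.1, -0.4, 0.4]
grip_width: 0.0433
```

```bash
python3 st.py
```

```text
t 13.05 pos [0.5357 0.0858 0.1757] toolz [ 0.029 -0.034 -0.999] jawyaw -1.1261 F [ 0.1 -0.4  0.4] M [-0.06  0.15 -0.02] w 0.0433 r 0.1612 gate 1.0177
```

Call:
carry_out --steps '[[[0, 0, 1], 0, 0.5], [[0, 0, 1.5], 0, 0.5], [[0, 0, 2], 0, 0.5], [[0, 0, 2.5], 0, 0.5], [[0, 0, 2.5], 0, 0.5], [[0, 0, 2], 0, 0.5], [[0, 0, 1], 0, 0.5], [[-0.5, -3, 0], 0, 0.5], [[0, -4, 0], 0, 0.5], [[0, -4, 0], 0, 0.5]]'

```text
time: 14.05
position: [0.5293, -0.0222, 0.3108]
tool_rot: [0.848, -0.53, 0.023, 0.005]
ft_force: [0.9, -0.3, -0.5]
grip_width: 0.0432
```

Call:
carry_out --steps '[[[0, -4, 0], 0, 0.5], [[0, -3, 0], 0, 0.5], [[0, 0, 0], 0, 0.5], [[0, 0, 0], 0, 0.5], [[0, 0, 0], 0, 0.5], [[0, 0, 0], 0, 0.5], [[0, 0, 0], 0, 0.5], [[0, 0, 0], 0, 0.5]]'

```text
time: 14.85
position: [0.5277, -0.0954, 0.3108]
tool_rot: [0.847, -0.53, 0.022, 0.005]
ft_force: [-0.1, 0.3, -0.3]
grip_width: 0.0433
```

```bash
python3 st.py
python3 - <<'E'
from h import *
S=cams.camera("side");print(blobs(S["pixels"],"yel",5,(230,130,350,230))[0])
cv2.imwrite("pics/s8.png",cv2.resize(S["pixels"][100:380,170:470],(643,600),interpolation=2)[:,:,::-1])
E
```

```text
t 14.85 pos [ 0.5277 -0.0954  0.3108] toolz [ 0.031 -0.032 -0.999] jawyaw -1.1186 F [-0.1  0.3 -0.3] M [-0.02  0.12 -0.05] w 0.0433 r 0.2865 gate 0.3974
[([280, 168, 13, 13, 35], [286.0, 173.7]), ([263, 182, 15, 14, 46], [269.9, 187.8])]
```

View pics/s8.png

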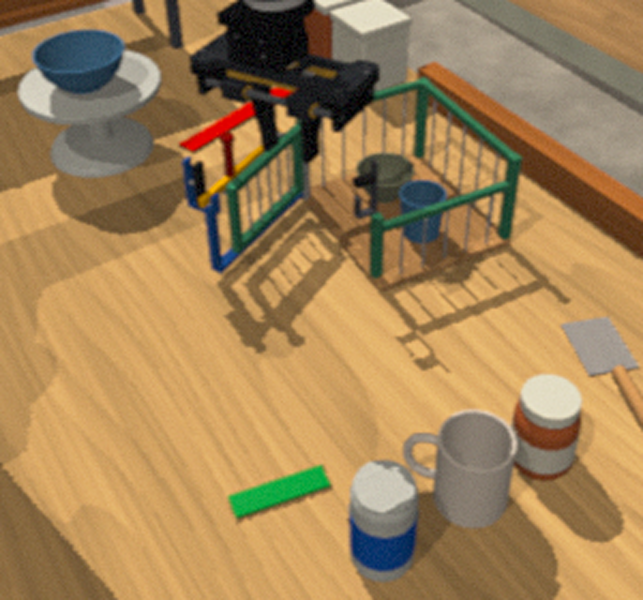

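The gate stays open with the bar in the notch at (205,198). The gripper is clear above the cage and nothing else has moved. Handing in.

```bash
python3 -c "
from rig import robot
print(robot.hand_in())"
```

```text
the job is handed in; nothing more can be done
None
```

The gate is open and latched by itself on the hold-back, and I handed the job in at about 15 s.

- **Hood:** I raised the bar until it met the hood. The force on the gripper rose from about 2 to 7 N, which I estimate as 4 N at the hood. I eased it down about 1 mm and swung the gate with the bar raised.
- **Buffer:** The bar end met the buffer at a gate angle of about 1.06 rad, with under 5 N on the gripper.
- **Notch:** I backed off about 2.5 mm and lowered the bar until the gripper was at its starting height. I then eased the gate back until the lip took the spring (about 2.4 N) and let go.

**Last checks:** A picture taken 1.8 s after I started to let go shows the gate still open, the bar down in the notch and the gripper clear. The pots, can, jar and mug stand where they were, and the wrist force is about zero.

**What differed from plan:**
- The fingers closed at about 19 mm, so they most likely held the 20 mm cap rather than the 14 mm rod.
- The tool drifted about 1 mm per row and leaned about 0.04 rad, which I corrected as I went.
- Forces on the bar are inferred from the wrist sensor after each move, not measured at the rubber.

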